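# Seat the splined rotor of a sample mill and hold it down

## Task

Fit the sample mill's rotor: lift it out of its parking stand by the grip fin, turn it until the four splines of its stem match the cross-shaped socket in the mill's drive hub, and slide it straight down until its collar sits fully home on the hub. A spring in the socket pushes the rotor back up, so keep hold of the fin and keep pressing: the program finishes while the gripper is still holding the rotor home. Leave the vials, flask and beaker where they stand.

Things in the scene. Friction and masses are not known exactly. Their poses are not given: they have to be found in the camera images.
- rotor: mill rotor, 76 mm tall, 0.13 to 0.25 kg, standing in the stand at any yaw; origin at the centre of the stem's lower tip, z up. Stem z 0 to 26 mm with four round-ended splines 8 mm wide, reaching 15 mm from the axis along +x, -x, +y, -y (so it fits in four positions a quarter turn apart); collar radius 28 mm, z 26 to 34; four 3 mm high ribs at its rim over the splines; grip fin above
- rotor_seat (a point): centre of the flat underside of the rotor's collar, on its axis, 26 mm above the stem's tip and 29 mm below the fin's middle; rests on the stand's top at the start, and meets the hub's top face (point hub_mouth) when home
- rotor_fin (a point): middle of the rotor's upright grey grip fin, 55 mm above the stem's tip; axes as the rotor: the fin is 40 mm long along x, 14 mm thick along y (pinch it across y), and reaches 21 mm above and below this point, down to the collar
- stand: fixed white parking stand, a plain block 85 x 85 mm, 40 mm tall, with a round through hole of 34 mm diameter in the middle, in which the stem hangs loosely; origin at the centre of its underside; the stem's tip starts 14 mm above the worktop. Which of mill and stand is on the left varies
- mill: fixed sample mill: white housing 130 x 130 mm, 58 mm tall on the worktop, with the steel drive hub on top of it at its centre; origin at the centre of its underside
- hub_mouth (a point): centre of the top face of the steel drive hub (radius 32 mm, 60 to 94 mm above the worktop); z up, x and y along the two slots of its cross-shaped socket, each 34 mm long over all and 12 mm wide. 18 mm down lies the black sprung ejector; with it pressed the stem goes in all its 26 mm. The hub's angle varies; it turns only stiffly (0.5 N m)
- ejector (a joint): travel of the black cross-shaped spring ejector in the hub's socket, m: 0 up, 0.008 when the rotor is fully home; it takes about 5 N to start moving and 11 N at 0.008, pushing the rotor back up when let go
- vial_0: clear glass vial with a black cap, 27 mm across, 52 mm tall; a bystander; origin at the centre of its underside
- vial_2: second clear glass vial with a black cap, 27 mm across, 52 mm tall; a bystander; origin at the centre of its underside
- flask: conical glass flask, 63 mm across, 102 mm tall; a bystander; origin at the centre of its underside
- beaker_1: small clear beaker, 55 mm across, 71 mm tall; a bystander; origin at the centre of its underside
Mind the look-alikes: they are no part of the job. What is shaped like the rotor but orange, purple or turquoise is not meant.

How it is judged:
By the outcome, as a careful person would: the job done as asked, in the order asked, and still so for the second after the job is handed in, while the arm keeps its last pose, push and grip.
It also fails if it takes over 42 s, if anything falls off the work surface, if the arm or the gripper's body presses on something with over 40 N, if the wrist force passes 120 N, or if a joint passes its speed limit or range.

## Robot

A 7-joint arm with a two-finger parallel gripper is mounted at the origin on a cart in front of the work surface, level with it; the furniture and walls round the work are solid. World frame = base frame: x ahead of the robot, y to its left, z up, the work surface at z = 0. Lengths are in mm, angles in degrees, forces in N, time in s.
With the tool pointing down it reaches from about 425 to 1025 mm from the base axis. Payload 3.6 kg.
Tool frame: the origin (TCP) lies between the finger pads, 19 mm behind the fingertips; this is the grasp point; z points along the fingers, y is the line along which they close (so a half turn about z gives the same grasp; the last joint's range is limited). The gripper opens to 85 mm and grips with 20 to 120 N. Pads are 22 mm wide; open, the fingers measure 114 mm over their backs; the gripper's body (76 mm by 85 mm) begins 54 mm behind the grasp point. The pads swing forward as they close: fully open they stand 13 mm farther back than shut.
Start: joints at [68.211, 33.873, 2.773, 92.16, -1.908, 54.013, -1.931], TCP at [205.093, -695.389, 250.002] pointing down, gripper open.
Joint ranges: [-153.93, 153.93], [-27.13, 128.08], [-72.61, 78.16], [10.71, 143.7], [-87.88, 267.88], [4.46, 118.87], [-176.78, 176.78]. Speed limits (degrees/s): [147.25, 147.25, 180, 180, 180, 180, 180].

## Interface

Orientations are given as a 3x3 rotation matrix whose columns are the frame's x, y, z axes.
In Python, from bench import get_obs, get_image, camera_params, sign_off, look_for, cut_out, spot_point gives the robot as it stands.
- The arm moves only by the tool drive_tool, never from a script. Its argument "plan" is a list of rows, each a list of 3 entries, a list of its own where there are three numbers: the finger opening in m, from 0 to 0.0854, then the shift along the tool's x, y, z in m, then the turn, a rotation vector about the tool's x, y, z in rad. In form: [[claw, [x, y, z], [ax, ay, az]], ...]. A call has 1 to 10 rows; each row is the pose to reach, as a shift and turn from the pose commanded when the call began, along the tool's axes at that moment; what a row does not reach only later rows make up. A row lasts 1/12 s, in which the tool goes at most 41.7 mm and 7.16 degrees, less where a joint would pass 70% of its speed; a pose out of reach is approached as far as the arm can. A call with a gripper value outside its range is refused whole. The fingers move at their own pace and stop on an object; "grip_force" is the grip in N (left out, the last holds). Time passes only in rows, so rows that repeat a pose let the fingers close. It gives the time, the measured TCP pose, the force, the opening and the grip force at its end, in the units of the state.
- get_obs(): the state, without advancing time (a new reading comes with each control period).
- get_image(name): name is "scene" or "top" or "wrist"; returns the picture (384x512x3 uint8, blue, green, red); there is no depth.
- camera_params(name): a dict with "mtx" (3x3 intrinsics, pixels), "k1" (the pictures are not rectified: a ray, as slopes to the right and down, at radius r is drawn at 1 + k1 r^2 times it, then the intrinsics apply), "position" and "orientation" of the camera in the world. Camera axes: x right, y down, z forward; pixel columns grow to the right and rows downward; lengths in mm; the calibration is good to about 2 mm. A picture is of the moment at which its call begins: read the wrist's pose just before it. camera_params takes no time and is no camera call; for the wrist camera it gives the pose at the moment of the call.
- sign_off(): hands the job in; it is judged then, once.
Trained networks look in the newest picture that a camera, given by its name, has taken for a name from the list of things; names that differ only in an ending like _2 or _b are one class to them, and where a whole thing is asked for, a point or a joint stands for the part that bears it (a point fixed in the world has none). Each returns a list of dicts, best first, with "score" (0 to 1); they miss things now and then, are a little off and sometimes report something else, mostly with a low value. They report only what shows in the picture. A call takes as long as a camera call. They do not tell look-alikes from the thing itself.
- look_for(target, camera): "pixel" ([column, row] in pixels, amid what is visible of it).
- cut_out(target, camera): "mask" (384x512 bool, what is visible of it) and "pixel" ([column, row] in pixels, amid what is visible of it).
- spot_point(target, camera): "pixel" ([column, row] in pixels: a listed point, or the origin of a listed thing).
The state is a dict: "t": time; "qpos": joint angles; "qd": joint speeds; "joint_torque": joint torques, N m; "ee_pos": TCP position; "eef_rot": TCP orientation; "force": force on the tool from outside, world axes, zero at the start; "ft_torque": the same for the moment, N m; "opening": finger opening in mm; "grip_force": force on a finger pad.
Only numpy, scipy, OpenCV 4.12 (cv2) and the standard library are available. Lean on these libraries where they do the work, as an engineer would, in place of code of your own. Each camera call takes 0.05 s, during which the arm holds its last target. There are 200 camera calls.

## Working session

There is one attempt and no reset: what is moved stays moved. The work goes in short steps, Python scripts to look and compute and a tool call to move; the robot and the scene stay as the last step left them, time stands still between calls to the robot, and variables do not carry over. Pictures are saved under pics/ and viewed, at most 10 in all, crops included, and the job is handed in when it is done.

Besides the shell and the picture viewer there is one more tool, called after ">>>" as name([rows], argument=value, ...), one row to a line, values as JSON. drive_tool: Moves the arm, as the interface text tells. Its arguments: {"type":"object","properties":{"plan":{"type":"array"},"grip_force":{"type":"number"}},"required":["plan"]}

```bash
mkdir -p pics; cat > h.py <<'E'
import numpy as np, cv2
from bench import *
def ray(cam,px,cp=None):
    c=cp or camera_params(cam); K=np.array(c["mtx"],float)
    d=np.array([(px[0]-K[0,2])/K[0,0],(px[1]-K[1,2])/K[1,1]]); u=d.copy()
    for _ in range(20): u=d/(1+c["k1"]*(u@u))
    return np.array(c["position"],float), np.array(c["orientation"],float)@np.array([u[0],u[1],1])
def atz(cam,px,z,cp=None):
    o,r=ray(cam,px,cp); return o+r*(z-o[2])/r[2]
def proj(cam,P,cp=None):
    c=cp or camera_params(cam); K=np.array(c["mtx"],float)
    q=np.array(c["orientation"],float).T@(np.array(P,float)-np.array(c["position"],float)); s=q[:2]/q[2]; s=s*(1+c["k1"]*(s@s))
    return np.array([K[0,0]*s[0]+K[0,2],K[1,1]*s[1]+K[1,2]])
E
python3 - <<'E'
from h import *
a=get_image("scene");b=get_image("top")
cv2.imwrite("pics/a.png",cv2.resize(a,(800,600)));cv2.imwrite("pics/b.png",cv2.resize(b,(800,600)))
for c in("scene","top"):
    for n,z in(("rotor_fin",69),("rotor_seat",40),("hub_mouth",94),("stand",0),("mill",0),("rotor",14)):
        for d in spot_point(n,c)[:4]: print(c,n,round(d["score"],2),np.round(d["pixel"],1),atz(c,d["pixel"],z).round(1))
o=get_obs();print(o["t"],o["ee_pos"],o["eef_rot"],o["opening"],o["force"])
for c in("scene","top","wrist"): print(camera_params(c))
E
```

```text
scene rotor_fin 0.89 [211.2 285.3] [458.7 451.3  69. ]
scene rotor_fin 0.67 [282.4 283.2] [345.3 366.5  69. ]
scene rotor_fin 0.64 [268.2 217.9] [468.8 227.6  69. ]
scene rotor_fin 0.6 [241.4 243.4] [474.1 328.4  69. ]
scene rotor_seat 0.92 [270.4 229.1] [458.7 231.7  40. ]
scene rotor_seat 0.69 [282.3 289.1] [346.9 360.9  40. ]
scene rotor_seat 0.61 [217.6 296.4] [445.6 450.4  40. ]
scene rotor_seat 0.58 [236.8 249.9] [486.5 330.1  40. ]
scene stand 0.58 [236.5 263.5] [483.4 337.2   0. ]
scene mill 0.85 [267.  176.5] [603.9  20.7   0. ]
scene rotor 0.85 [213.1 299.5] [460.4 449.6  14. ]
scene rotor 0.74 [267.7 235.9] [464.2 233.7  14. ]
scene rotor 0.67 [236.2 255.6] [491.  327.6  14. ]
top rotor_fin 0.84 [238.9 208.4] [473.5 229.1  69. ]
top rotor_fin 0.72 [158.  214.4] [462.6 442.6  69. ]
top rotor_fin 0.55 [195.  256.9] [349.8 345.6  69. ]
top rotor_fin 0.54 [198.8 204.6] [486.1 334.7  69. ]
top rotor_seat 0.86 [242.2 210.3] [471.2 221.   40. ]
top rotor_seat 0.85 [201.4 207.9] [480.4 331.   40. ]
top rotor_seat 0.6 [163.2 218.3] [454.6 434.5  40. ]
top rotor_seat 0.59 [195.2 254
[... 1165 characters left out ...]
11415843281630776, 'position': array([ 352.01135448,  203.05494832, 1210.43545363]), 'orientation': array([[-0.0277298 , -0.98562974,  0.16662853],
       [-0.99936117,  0.02357519, -0.0268602 ],
       [ 0.02254592, -0.16726691, -0.98565382]])}
{'mtx': array([[330.50857709,   0.        , 250.82276082],
       [  0.        , 330.50857709, 186.50387436],
       [  0.        ,   0.        ,   1.        ]]), 'k1': -0.050859713063295266, 'position': array([ 272.28722735, -676.18946595,  375.0466759 ]), 'orientation': array([[ 2.83738716e-01, -9.21553546e-01, -2.65012082e-01],
       [-9.58901589e-01, -2.72770556e-01, -7.81278802e-02],
       [-2.88468072e-04,  2.76288411e-01, -9.61074727e-01]])}
```

View pics/a.png

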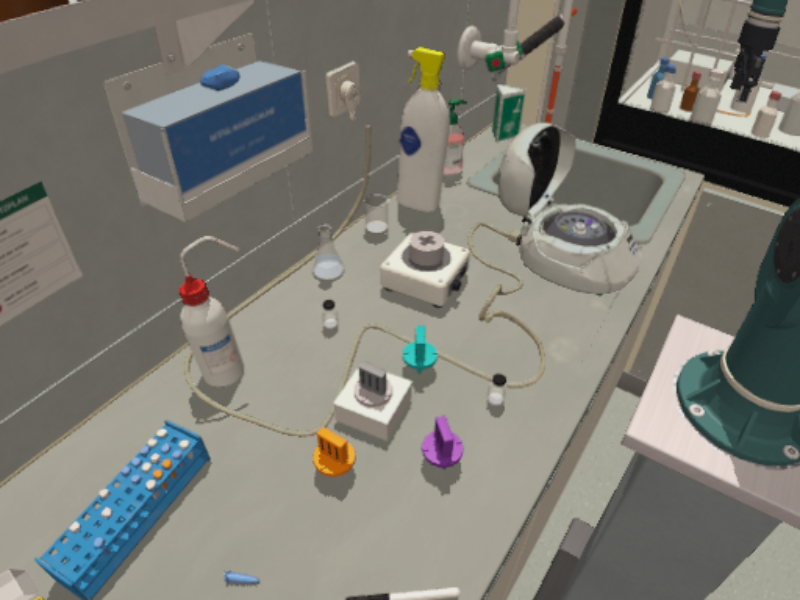

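View pics/b.png

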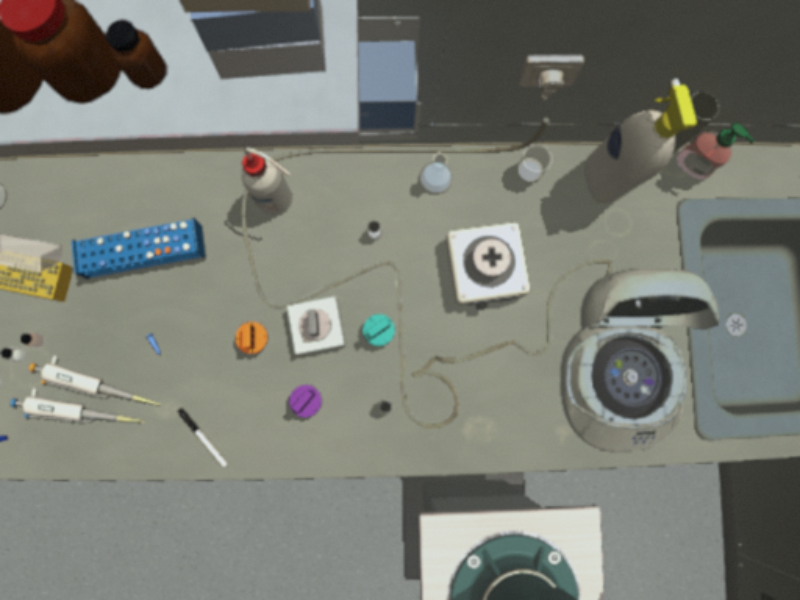

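Grey-finned rotor in the white stand is at top (199,205) (512-px frame). The look-alikes are orange (160,216), purple (195,257) and turquoise (241,211). I choose the grey one in the stand, and I'll check it in a crop and locate the obstacles.

```bash
python3 - <<'E'
from h import *
b=get_image("top"); w=get_image("wrist")
A=cv2.resize(b[175:245,160:245],(425,350),interpolation=cv2.INTER_CUBIC);B=cv2.resize(b[130:200,275:350],(375,350),interpolation=cv2.INTER_CUBIC)
cv2.imwrite("pics/c.png",np.vstack([np.hstack([A,B]),cv2.resize(w,(333,250)).__class__(w.shape) if 0 else cv2.copyMakeBorder(cv2.resize(w,(333,250)),0,0,0,467,0)]))
for n,p,z in(("centri lid top",(690,290),220),("lid edge",(600,290),220),("centr ctr",(630,375),130),("spray",(680,100),250),("spray base",(610,190),100),("sink left",(690,200),0),("bench edge",(720,460),0),("wallbase",(600,145),0)):
    print(n,atz("top",np.array(p)/1.5625,z).round())
for p in((560,130),(520,205),(615,215)): print(atz("scene",np.array(p)/1.5625,100).round(),atz("scene",np.array(p)/1.5625,220).round())
E
```

```text
centri lid top [ 498. -256.  220.]
lid edge [ 502. -115.  220.]
centr ctr [ 376. -183.  130.]
spray [ 795. -260.  250.]
spray base [ 695. -185.  100.]
sink left [ 704. -376.    0.]
bench edge [ 218. -389.    0.]
wallbase [ 816. -209.    0.]
[ 566. -578.  100.] [ 479. -296.  220.]
[ 494. -179.  100.] [423.  18. 220.]
[ 325. -256.  100.] [290. -43. 220.]
```

View pics/c.png

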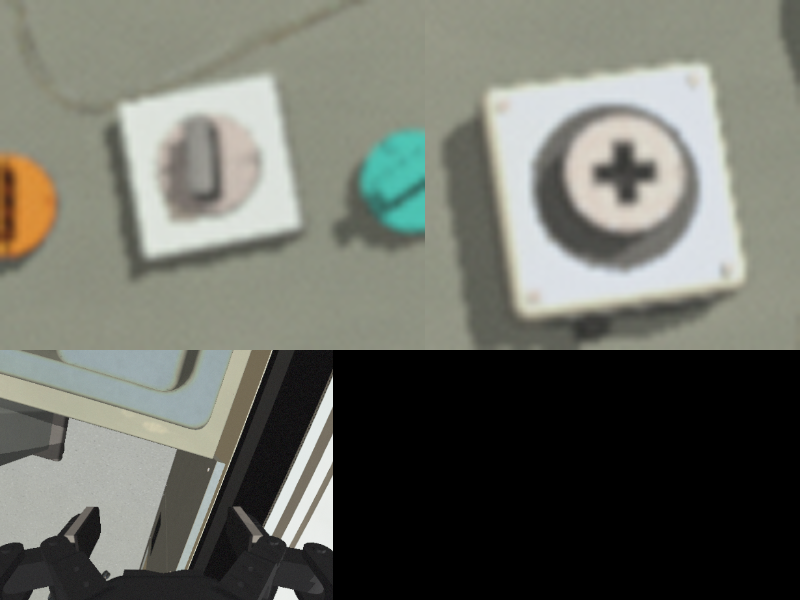

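>>> drive_tool([
  [0.085, [0.34, -0.185, -0.18], [0, 0, -1.2]],
  [0.085, [0.34, -0.185, -0.18], [0, 0, -1.2]],
  [0.085, [0.34, -0.185, -0.18], [0, 0, -1.2]],
  [0.085, [0.34, -0.185, -0.18], [0, 0, -1.2]],
  [0.085, [0.34, -0.185, -0.18], [0, 0, -1.2]],
  [0.085, [0.34, -0.185, -0.18], [0, 0, -1.2]],
  [0.085, [0.34, -0.185, -0.18], [0, 0, -1.2]],
  [0.085, [0.34, -0.185, -0.18], [0, 0, -1.2]],
  [0.085, [0.34, -0.185, -0.18], [0, 0, -1.2]],
  [0.085, [0.34, -0.185, -0.18], [0, 0, -1.2]],
])

```text
t: 1.63
ee_pos: [473.2, -426.8, 426.9]
eef_rot: [[0.079, 0.997, 0.0], [0.997, -0.079, -0.001], [-0.001, 0.0, -1.0]]
force: [1.2, -0.7, 0.4]
opening: 84.6
grip_force: 0.0
```

>>> drive_tool([
  [0.085, [0.385, 0.06, 0], [0, 0, -1.2]],
  [0.085, [0.385, 0.06, 0], [0, 0, -1.2]],
  [0.085, [0.385, 0.06, 0], [0, 0, -1.2]],
  [0.085, [0.385, 0.06, 0], [0, 0, -1.2]],
  [0.085, [0.385, 0.06, 0], [0, 0, -1.2]],
  [0.085, [0.385, 0.06, 0], [0, 0, -1.2]],
  [0.085, [0.385, 0.06, 0], [0, 0, -1.2]],
  [0.085, [0.385, 0.06, 0], [0, 0, -1.2]],
  [0.085, [0.385, 0.06, 0], [0, 0, -1.2]],
  [0.085, [0.385, 0.06, 0], [0, 0, -1.2]],
])

```text
t: 2.47
ee_pos: [564.9, -41.5, 426.7]
eef_rot: [[-0.905, 0.426, 0.002], [0.426, 0.905, 0.004], [-0.0, 0.005, -1.0]]
force: [0.1, 1.5, 0.3]
opening: 84.9
grip_force: 0.0
```

```bash
python3 - <<'E'
from h import *
w=get_image("wrist");cv2.imwrite("pics/d.png",w)
for n in("hub_mouth","rotor_fin"):
    for d in spot_point(n,"wrist")[:4]: print(n,round(d["score"],2),np.round(d["pixel"],1),atz("wrist",d["pixel"],94 if n=="hub_mouth" else 69).round(1))
o=get_obs();print(o["t"],o["ee_pos"].round(1),o["eef_rot"].round(3),o["qpos"])
R=np.array(o["eef_rot"]);c=camera_params("wrist");print((R.T@(c["position"]-o["ee_pos"])).round(1),(R.T@c["orientation"]).round(3))
E
```

```text
hub_mouth 0.63 [299.3 135.2] [583.   21.6  94. ]
2.6167 [564.5 -47.9 425.9] [[-0.9    0.437  0.   ]
 [ 0.437  0.9   -0.   ]
 [-0.     0.    -1.   ]] [ 31.60389497  16.37084653 -40.00756476  99.5207409   11.26200567
  68.16410563  52.64213608]
[  70.2   -0.7 -125. ] [[ 0.001 -0.961 -0.277]
 [ 1.     0.001  0.001]
 [-0.001 -0.277  0.961]]
```

View pics/d.png

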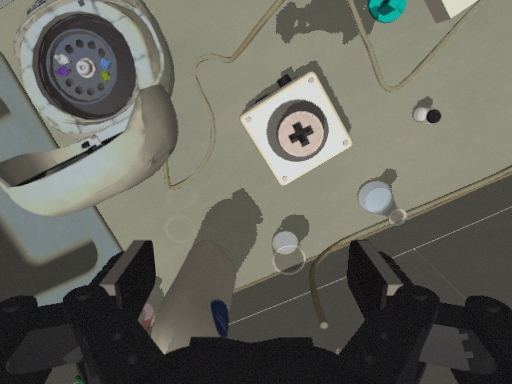

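>>> drive_tool([
  [0.085, [0.239, 0.308, 0.186], [0, 0, -0.45]],
  [0.085, [0.239, 0.308, 0.186], [0, 0, -0.45]],
  [0.085, [0.239, 0.308, 0.186], [0, 0, -0.45]],
  [0.085, [0.239, 0.308, 0.186], [0, 0, -0.45]],
  [0.085, [0.239, 0.308, 0.186], [0, 0, -0.45]],
  [0.085, [0.239, 0.308, 0.186], [0, 0, -0.45]],
  [0.085, [0.239, 0.308, 0.186], [0, 0, -0.45]],
  [0.085, [0.239, 0.308, 0.186], [0, 0, -0.45]],
  [0.085, [0.239, 0.308, 0.186], [0, 0, -0.45]],
  [0.085, [0.239, 0.308, 0.186], [0, 0, -0.45]],
])

```text
t: 3.45
ee_pos: [489.1, 317.4, 245.0]
eef_rot: [[-1.0, 0.01, 0.001], [0.01, 1.0, -0.002], [-0.001, -0.002, -1.0]]
force: [2.0, -0.7, -0.3]
opening: 84.9
grip_force: 0.0
```

```bash
python3 - <<'E'
from h import *
get_image("scene");get_image("scene")
w=get_image("wrist");o=get_obs();cp=camera_params("wrist");cv2.imwrite("pics/e.png",w)
import pickle;pickle.dump(cp,open("e.pkl","wb"))
for n,z in(("rotor_seat",40),("rotor_fin",69),("rotor",14),("stand",0)):
    for d in spot_point(n,"wrist")[:2]: print(n,round(d["score"],2),np.round(d["pixel"],1),atz("wrist",d["pixel"],z,cp).round(1))
print(o["t"],o["ee_pos"].round(1),o["eef_rot"].round(3),o["qpos"].round(1))
E
```

```text
rotor_seat 0.89 [258.2 159.8] [482.6 327.   40. ]
rotor_seat 0.84 [366.9 136.3] [458.6 435.9  40. ]
rotor_fin 0.94 [377.8 147.3] [464.9 436.8  69. ]
rotor_fin 0.84 [283.3  19. ] [356.6 346.8  69. ]
rotor 0.96 [261.8 155.5] [483.1 331.5  14. ]
rotor 0.95 [160.5 143.7] [469.9 221.5  14. ]
3.6 [486.6 320.1 244.9] [[-1.     0.002 -0.002]
 [ 0.002  1.    -0.001]
 [ 0.002 -0.001 -1.   ]] [ -6.5  29.7 -43.6 109.8  26.   50.9  26.6]
```

View pics/e.png

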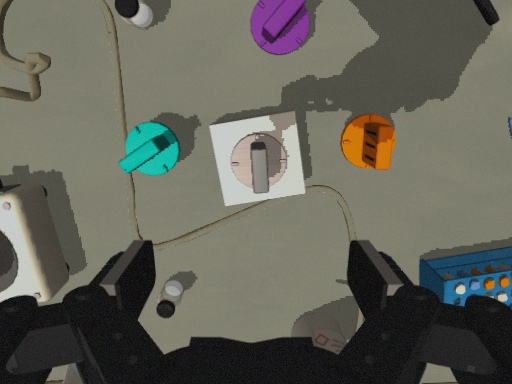

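Grey rotor is at wrist (259,162), with its fin running (258,145)–(261,190). Turquoise (152,148), orange (368,142) and purple (280,20) are the look-alikes. Fitting model edges next.

```bash
cat >> h.py <<'E'
def seg(a,b,n=40): return np.linspace(a,b,n)
def finmodel(x,y,yaw,z0):   # z0: stem tip height
    c,s=np.cos(yaw),np.sin(yaw);R=np.array([[c,-s,0],[s,c,0],[0,0,1]])
    P=[]
    q=[(20,7),(-20,7),(-20,-7),(20,-7),(20,7)]
    for a,b in zip(q,q[1:]): P.append(seg(np.array([*a,76.]),np.array([*b,76.])))
    t=np.linspace(0,2*np.pi,120); P.append(np.c_[28*np.cos(t),28*np.sin(t),t*0+34])
    return [p@R.T+[x,y,z0] for p in P]
def crossmodel(x,y,yaw,z=94):
    c,s=np.cos(yaw),np.sin(yaw);R=np.array([[c,-s,0],[s,c,0],[0,0,1]])
    q=[(17,6),(6,6),(6,17),(-6,17),(-6,6),(-17,6),(-17,-6),(-6,-6),(-6,-17),(6,-17),(6,-6),(17,-6),(17,6)]
    P=[seg(np.array([*a,0.]),np.array([*b,0.]),20) for a,b in zip(q,q[1:])]
    t=np.linspace(0,2*np.pi,120); P.append(np.c_[32*np.cos(t),32*np.sin(t),t*0])
    return [p@R.T+[x,y,z] for p in P]
def fit(img,cp,model,x0,sig=2.0):
    from scipy.optimize import minimize
    L=cv2.cvtColor(img,cv2.COLOR_BGR2LAB).astype(np.float32);g=0
    L=cv2.GaussianBlur(L,(0,0),1.0)
    for k in range(3): g=g+cv2.Sobel(L[...,k],cv2.CV_32F,1,0)**2+cv2.Sobel(L[...,k],cv2.CV_32F,0,1)**2
    g=np.minimum(np.sqrt(g),60)
    def cost(p,G):
        tot=0
        for s in model(p[0],p[1],np.radians(p[2])):
            u=np.array([proj(0,X,cp) for X in s[::2]],np.float32)
            tot-=cv2.remap(G,u[:,:1].copy(),u[:,1:].copy(),cv2.INTER_LINEAR).mean()
        return tot
    best=None
    p=np.array(x0,float)
    for s,st in((3,4.),(sig*.5,1.5)):
        G=cv2.GaussianBlur(g,(0,0),s)
        r=minimize(cost,p,args=(G,),method="Nelder-Mead",options=dict(initial_simplex=np.array([p,p+[st,0,0],p+[0,st,0],p+[0,0,2*st]]),xatol=.05,fatol=.01));p=r.x
    return p,r.fun
def overlay(img,cp,segs,box,k,name):
    x0,y0,x1,y1=box;o=cv2.resize(img[y0:y1,x0:x1],None,fx=k,fy=k,interpolation=cv2.INTER_CUBIC)
    o2=o.copy()
    for s in segs:
        u=np.array([proj(0,X,cp) for X in s]);u=((u-[x0,y0]+.5)*k*8).astype(np.int32)
        cv2.polylines(o2,[u],False,(0,255,0),1,shift=3)
    cv2.imwrite(name,np.hstack([o,o2]))
E
python3 - <<'E'
from h import *
import pickle;cp=pickle.load(open("e.pkl","rb"));w=cv2.imread("pics/e.png")
m=lambda x,y,a:finmodel(x,y,a,14)
for y0 in(-5,4):
    p,f=fit(w,cp,m,[483,330,y0]);print(p.round(2),f)
hsv=cv2.cvtColor(w,cv2.COLOR_BGR2HSV);k=((hsv[...,2]>190)&(hsv[...,1]<25)).astype(np.uint8);k[:, :200]=0;k[:,315:]=0;k[:105]=0;k[215:]=0
c=max(cv2.findContours(k,0,1)[0],key=cv2.contourArea);W=np.array([atz(0,q[0],40,cp)[:2] for q in c],np.float32);print(cv2.minAreaRect(W))
overlay(w,cp,m(p[0],p[1],np.radians(p[2])),(205,105,310,215),3.8,"pics/f.png")
E
```

```text
[482.65 326.53   5.89] -268.14990234375
[482.63 326.51   5.76] -268.12445068359375
((482.8116149902344, 327.02703857421875), (84.89314270019531, 84.29962158203125), 9.524471282958984)
```

View pics/f.png

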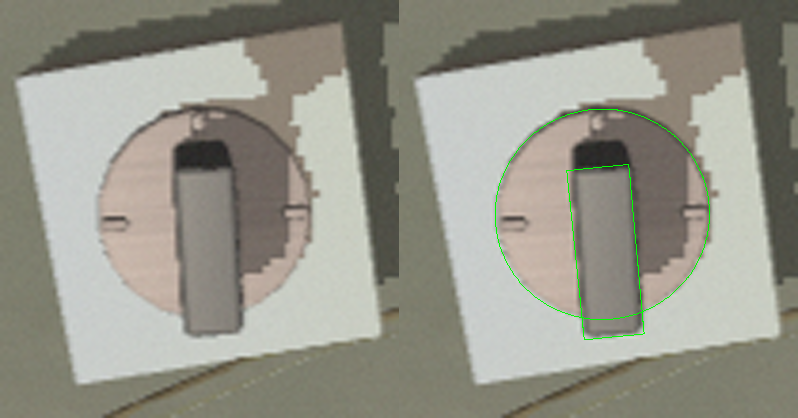

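Overlay fits: collar centre ≈ (482.6, 327), fin yaw ≈ 3°. Go down and grip.

>>> drive_tool([
  [0.085, [0.004, 0.007, 0.03], [0, 0, -0.058]],
  [0.085, [0.004, 0.007, 0.065], [0, 0, -0.058]],
  [0.085, [0.004, 0.007, 0.095], [0, 0, -0.058]],
  [0.085, [0.004, 0.007, 0.12], [0, 0, -0.058]],
  [0.085, [0.004, 0.007, 0.14], [0, 0, -0.058]],
  [0.085, [0.004, 0.007, 0.155], [0, 0, -0.058]],
  [0.085, [0.004, 0.007, 0.165], [0, 0, -0.058]],
  [0.085, [0.004, 0.007, 0.171], [0, 0, -0.058]],
  [0.085, [0.004, 0.007, 0.171], [0, 0, -0.058]],
  [0.085, [0.004, 0.007, 0.171], [0, 0, -0.058]],
])

```text
t: 4.63
ee_pos: [484.7, 325.2, 75.9]
eef_rot: [[-0.999, -0.052, 0.001], [-0.052, 0.999, 0.0], [-0.001, 0.0, -1.0]]
force: [-0.7, 0.1, -0.4]
opening: 85.1
grip_force: 0.0
```

>>> drive_tool([
  [0.0, [0, 0, 0], [0, 0, 0]],
  [0.0, [0, 0, 0], [0, 0, 0]],
  [0.0, [0, 0, 0], [0, 0, 0]],
  [0.0, [0, 0, 0], [0, 0, 0]],
  [0.0, [0, 0, 0], [0, 0, 0]],
  [0.0, [0, 0, 0], [0, 0, 0]],
  [0.0, [0, 0, 0], [0, 0, 0]],
  [0.0, [0, 0, 0], [0, 0, 0]],
  [0.0, [0, 0, 0], [0, 0, 0]],
  [0.0, [0, 0, 0], [0, 0, 0]],
], grip_force=80)

```text
t: 5.47
ee_pos: [484.0, 328.9, 76.2]
eef_rot: [[-0.999, -0.055, 0.001], [-0.055, 0.998, 0.006], [-0.002, 0.006, -1.0]]
force: [-1.1, 5.2, 2.0]
opening: 12.6
grip_force: 78.8
```

>>> drive_tool([
  [0.0, [0, 0, -0.01], [0, 0, 0]],
  [0.0, [0, 0, -0.025], [0, 0, 0]],
  [0.0, [0, 0, -0.045], [0, 0, 0]],
  [0.0, [0, 0, -0.07], [0, 0, 0]],
  [0.0, [0, 0, -0.1], [0, 0, 0]],
  [0.0, [0, 0, -0.13], [0, 0, 0]],
  [0.0, [0, 0, -0.15], [0, 0, 0]],
  [0.0, [0, 0, -0.16], [0, 0, 0]],
  [0.0, [0, 0, -0.16], [0, 0, 0]],
])

```text
t: 6.22
ee_pos: [484.6, 325.1, 236.8]
eef_rot: [[-0.999, -0.052, 0.003], [-0.052, 0.999, -0.0], [-0.003, -0.0, -1.0]]
force: [-0.4, 0.2, -0.7]
opening: 13.4
grip_force: 79.2
```

>>> drive_tool([
  [0.0, [-0.008, -0.02, 0], [0, 0, 0]],
  [0.0, [-0.022, -0.053, 0], [0, 0, 0]],
  [0.0, [-0.038, -0.09, 0], [0, 0, 0]],
  [0.0, [-0.054, -0.128, 0], [0, 0, 0]],
  [0.0, [-0.07, -0.165, 0], [0, 0, 0]],
  [0.0, [-0.081, -0.192, 0], [0, 0, 0]],
  [0.0, [-0.087, -0.205, 0], [0, 0, 0]],
  [0.0, [-0.087, -0.205, 0], [0, 0, 0]],
  [0.0, [-0.087, -0.205, 0], [0, 0, 0]],
  [0.0, [-0.087, -0.205, 0], [0, 0, 0]],
])

```text
t: 7.05
ee_pos: [580.1, 127.3, 234.5]
eef_rot: [[-0.998, -0.056, -0.002], [-0.056, 0.998, 0.001], [0.002, 0.001, -1.0]]
force: [0.3, 0.9, -1.3]
opening: 13.1
grip_force: 79.2
```

```bash
python3 - <<'E'
from h import *
import pickle
get_image("scene");get_image("scene")
o=get_obs();cp=camera_params("wrist");w=get_image("wrist");cv2.imwrite("g_raw.png",w);pickle.dump(cp,open("g.pkl","wb"))
d=spot_point("hub_mouth","wrist");p=atz(0,d[0]["pixel"],94,cp) if d else [580,25,94]
print(p, [(e["score"],e["pixel"]) for e in d])
m=lambda x,y,a:crossmodel(x,y,a)
best=min((fit(w,cp,m,[p[0],p[1],a]) for a in(-20,0,20,40)),key=lambda r:r[1]);print(best[0].round(2),best[1])
q=best[0];u=proj(0,[q[0],q[1],94],cp).astype(int);print(u)
x0,y0=max(u[0]-65,0),max(u[1]-65,0)
overlay(w,cp,m(q[0],q[1],np.radians(q[2])),(x0,y0,min(x0+130,512),min(y0+130,384)),3,"pics/g1.png")
a=cv2.imread("pics/g1.png");W=cv2.resize(w,(400,300));H=np.zeros((a.shape[0]+200 if 0 else a.shape[0],a.shape[1],3),np.uint8)
cv2.imwrite("pics/g.png",cv2.resize(np.vstack([cv2.resize(a,(780,int(a.shape[0]*780/a.shape[1]))),cv2.copyMakeBorder(cv2.resize(w,(267,200)),0,0,0,513,0)]),(780,590)))
print(o["t"],o["ee_pos"].round(2),o["eef_rot"].round(4),o["qpos"].round(1),o["force"],o["opening"])
E
```

```text
[583.50798158  26.43045357  94.        ] [(0.75, [129.8, 176.4])]
[582.62  27.24  91.46] -764.0552978515625
[130 175]
7.15 [580.28 127.91 235.1 ] [[-9.984e-01 -5.730e-02 -1.000e-03]
 [-5.730e-02  9.984e-01  9.000e-04]
 [ 9.000e-04  1.000e-03 -1.000e+00]] [ 14.3  31.4 -44.  108.9  27.7  50.9  49.7] [-0.38626736  0.05188348 -1.95080463] 13.063896529885525
```

View pics/g.png

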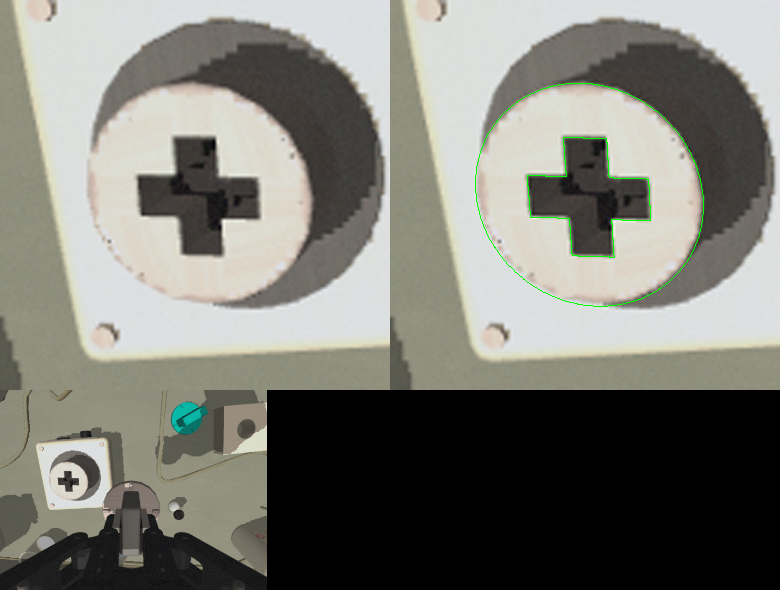

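Hub cross fits well: (582.6, 27.2), yaw ≈ 1.5° (mod 90), at wrist (130,175). Now the rotor's pose in the hand.

```bash
python3 - <<'E'
from h import *
import pickle;cp=pickle.load(open("g.pkl","rb"));w=cv2.imread("g_raw.png")
m=lambda x,y,a:finmodel(x,y,a,173)
print(proj(0,[580.3,127.9,207],cp),proj(0,[580.3,127.9,249],cp))
# expected pose
a=np.radians(3.28)
for dx in(0,2): print(np.array([580.28,127.91])+dx*np.array([-.998,-.057]))
p=(578.6,127.8,a)
overlay(w,cp,m(*p),(185,165,320,345),2.95,"pics/h.png")
E
```

```text
[251.76925263 236.73879547] [252.23121718 282.83894765]
[580.28 127.91]
[578.284 127.796]
```

View pics/h.png

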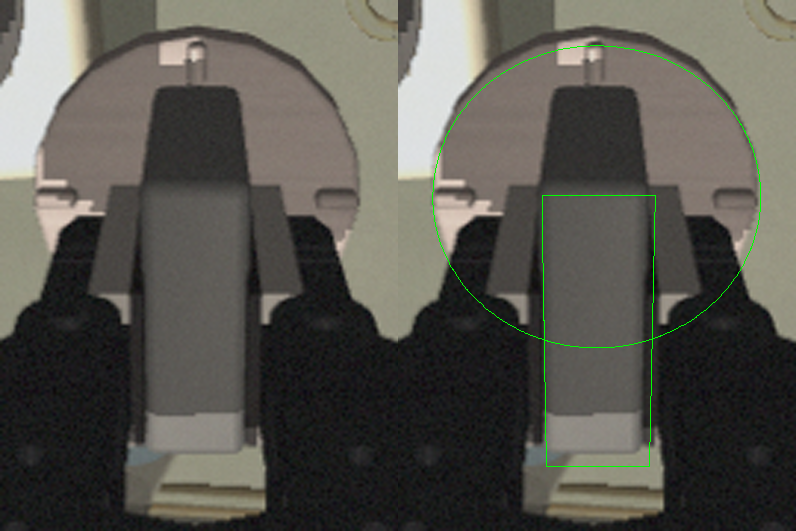

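>>> drive_tool([
  [0.0, [0.0003, -0.015, 0], [0, 0, 0.01]],
  [0.0, [0.0006, -0.038, 0], [0, 0, 0.02]],
  [0.0, [0.001, -0.065, 0], [0, 0, 0.032]],
  [0.0, [0.0013, -0.088, 0], [0, 0, 0.032]],
  [0.0, [0.0016, -0.1, 0], [0, 0, 0.032]],
  [0.0, [0.0016, -0.1004, 0.01], [0, 0, 0.032]],
  [0.0, [0.0016, -0.1004, 0.03], [0, 0, 0.032]],
  [0.0, [0.0016, -0.1004, 0.05], [0, 0, 0.032]],
  [0.0, [0.0016, -0.1004, 0.06], [0, 0, 0.032]],
  [0.0, [0.0016, -0.1004, 0.06], [0, 0, 0.032]],
])

```text
t: 8.08
ee_pos: [583.3, 25.9, 172.7]
eef_rot: [[-1.0, -0.023, -0.005], [-0.023, 1.0, 0.0], [0.005, 0.0, -1.0]]
force: [-0.3, -0.4, -2.3]
opening: 13.1
grip_force: 79.3
```

```bash
python3 - <<'E'
from h import *
import pickle
get_image("top");get_image("top")
s=get_image("scene");t=get_image("top")
o=get_obs();print(o["t"],o["ee_pos"].round(2),o["eef_rot"].round(4),o["force"].round(1),o["opening"])
u=proj("scene",[582,27,110]).astype(int)
A=cv2.resize(s[u[1]-45:u[1]+45,u[0]-60:u[0]+60],(800,600),interpolation=cv2.INTER_CUBIC)
cv2.imwrite("pics/i.png",A)
E
```

```text
8.2833 [586.1   26.11 176.25] [[-9.998e-01 -2.220e-02  1.900e-03]
 [-2.220e-02  9.998e-01  8.000e-04]
 [-1.900e-03  7.000e-04 -1.000e+00]] [ 0.7  0.6 -1.4] 12.62688723421231
```

View pics/i.png

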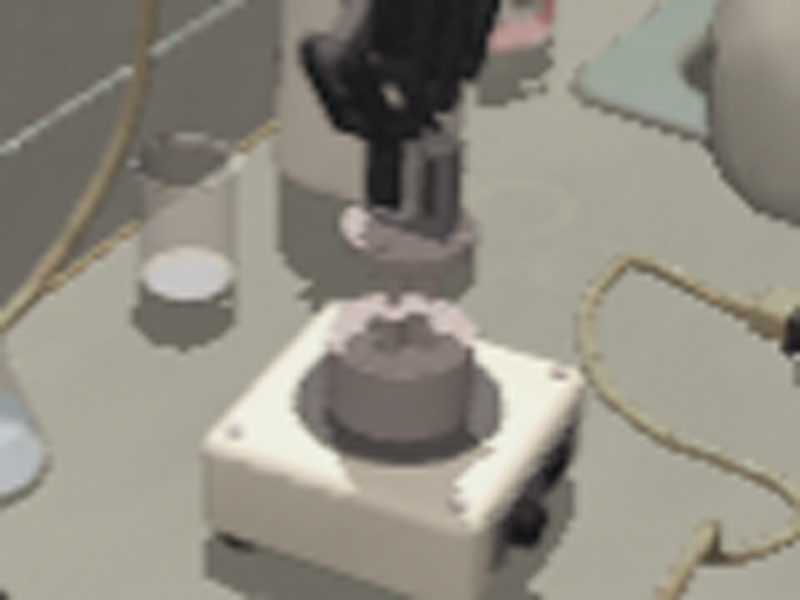

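```bash
python3 - <<'E'
from h import *
for i in range(6):
    get_image("wrist");o=get_obs();print(o["ee_pos"].round(2),o["force"].round(1))
E
```

```text
[586.2   25.87 176.38] [-0.2  1.1 -1.3]
[586.14  25.62 176.37] [-0.9 -0.  -1.5]
[586.01  25.44 176.27] [ 0.6 -1.3 -2. ]
[585.88  25.31 176.1 ] [-0.5 -0.6 -2.1]
[585.77  25.17 175.97] [-0.  -0.9 -0.8]
[585.64  25.08 175.79] [ 0.2  0.1 -1.6]
```

>>> drive_tool([
  [0.0, [0, 0, 0.006], [0, 0, 0]],
  [0.0, [0, 0, 0.012], [0, 0, 0]],
  [0.0, [0, 0, 0.016], [0, 0, 0]],
  [0.0, [0, 0, 0.019], [0, 0, 0]],
  [0.0, [0, 0, 0.022], [0, 0, 0]],
  [0.0, [0, 0, 0.025], [0, 0, 0]],
  [0.0, [0, 0, 0.025], [0, 0, 0]],
])

```text
t: 9.17
ee_pos: [585.2, 25.7, 149.7]
eef_rot: [[-1.0, -0.022, -0.0], [-0.022, 1.0, 0.001], [0.0, 0.001, -1.0]]
force: [-0.1, 0.2, -1.5]
opening: 12.8
grip_force: 79.0
```

>>> drive_tool([
  [0.0, [0, 0, 0.002], [0, 0, 0]],
  [0.0, [0, 0, 0.004], [0, 0, 0]],
  [0.0, [0, 0, 0.006], [0, 0, 0]],
  [0.0, [0, 0, 0.008], [0, 0, 0]],
  [0.0, [0, 0, 0.009], [0, 0, 0]],
  [0.0, [0, 0, 0.009], [0, 0, 0]],
])

```text
t: 9.67
ee_pos: [585.5, 25.7, 141.2]
eef_rot: [[-1.0, -0.022, 0.001], [-0.022, 1.0, 0.001], [-0.001, 0.001, -1.0]]
force: [1.7, 3.0, -3.4]
opening: 13.1
grip_force: 78.9
```

>>> drive_tool([
  [0.0, [0, 0.0005, 0.001], [0, 0, 0]],
  [0.0, [0, 0.0005, 0.003], [0, 0, 0]],
  [0.0, [0, 0.0005, 0.005], [0, 0, 0]],
  [0.0, [0, 0.0005, 0.007], [0, 0, 0]],
  [0.0, [0, 0.0005, 0.008], [0, 0, 0]],
  [0.0, [0, 0.0005, 0.008], [0, 0, 0]],
])

```text
t: 10.17
ee_pos: [585.6, 25.8, 133.9]
eef_rot: [[-1.0, -0.021, 0.001], [-0.021, 1.0, -0.0], [-0.001, -0.0, -1.0]]
force: [-1.2, 2.3, 4.0]
opening: 12.8
grip_force: 80.3
```

>>> drive_tool([
  [0.0, [0, 0.0005, 0.001], [0, 0, 0]],
  [0.0, [0, 0.0005, 0.002], [0, 0, 0]],
  [0.0, [0, 0.0005, 0.003], [0, 0, 0]],
  [0.0, [0, 0.0005, 0.004], [0, 0, 0]],
  [0.0, [0, 0.0005, 0.005], [0, 0, 0]],
  [0.0, [0, 0.0005, 0.006], [0, 0, 0]],
  [0.0, [0, 0.0005, 0.007], [0, 0, 0]],
  [0.0, [0, 0.0005, 0.008], [0, 0, 0]],
  [0.0, [0, 0.0005, 0.008], [0, 0, 0]],
])

```text
t: 10.92
ee_pos: [585.7, 26.1, 129.8]
eef_rot: [[-1.0, -0.021, 0.001], [-0.021, 1.0, -0.004], [-0.001, -0.005, -1.0]]
force: [-8.8, -0.7, 32.6]
opening: 13.1
grip_force: 84.1
```

>>> drive_tool([
  [0.0, [0.0006, 0, 0], [0, 0, 0]],
  [0.0, [0.0012, 0, 0], [0, 0, 0]],
  [0.0, [0.0012, 0, 0], [0, 0, 0]],
  [0.0, [0.0012, 0, 0], [0, 0, 0]],
])

```text
t: 11.25
ee_pos: [585.7, 26.1, 129.8]
eef_rot: [[-1.0, -0.021, 0.004], [-0.021, 1.0, -0.004], [-0.004, -0.004, -1.0]]
force: [-7.0, -0.5, 30.2]
opening: 13.1
grip_force: 83.9
```

```bash
python3 - <<'E'
from h import *
o=get_obs();print(o["t"],o["ee_pos"].round(2),o["force"].round(1),o["ft_torque"].round(2),o["opening"],o["grip_force"])
cs=camera_params("scene");s=get_image("scene");cp=camera_params("wrist");w=get_image("wrist")
a=np.radians(1.4);t=np.linspace(0,2*np.pi,100)
def circ(z,r=28):return np.c_[582.6+r*np.cos(t),27.2+r*np.sin(t),t*0+z]
home=[circ(94),circ(102)]
u=proj(0,[582.6,27.2,100],cs).astype(int)
overlay(s,cs,home+[circ(94,32)],(u[0]-32,u[1]-28,u[0]+32,u[1]+24),6,"p1.png")
# wrist: use real TCP-independent overlay of home model
overlay(w,cp,finmodel(582.6,27.2,a,68),(185,165,320,285),2.9,"p2.png")
A=cv2.imread("p1.png");B=cv2.imread("p2.png");n=max(A.shape[1],B.shape[1])
f=lambda I:cv2.copyMakeBorder(I,0,0,0,n-I.shape[1],0)
C=np.vstack([f(A),f(B)])[:660];print(C.shape);k=min(800/C.shape[1],600/C.shape[0],1);cv2.imwrite("pics/j.png",cv2.resize(C,None,fx=k,fy=k))
E
```

```text
11.25 [585.65  26.1  129.76] [-7.  -0.5 30.2] [-0.26  1.49  0.04] 13.124161539717768 83.89564990997314
(660, 784, 3)
```

View pics/j.png

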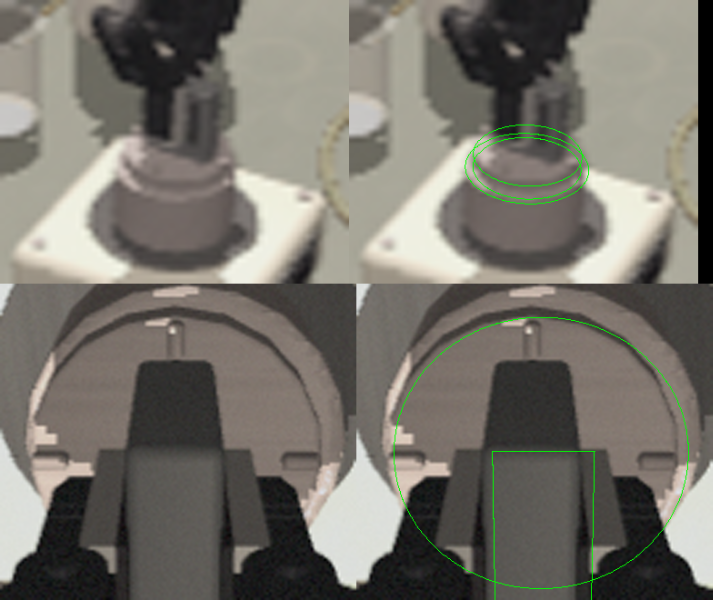

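>>> drive_tool([
  [0.0, [0.001, 0, 0], [0, 0, 0]],
  [0.0, [0.002, 0, 0], [0, 0, 0.015]],
  [0.0, [0.003, 0, 0], [0, 0, 0.015]],
  [0.0, [0.003, 0, 0.0005], [0, 0, -0.015]],
  [0.0, [0.003, 0, 0.001], [0, 0, -0.015]],
  [0.0, [0.003, 0, 0.001], [0, 0, 0]],
  [0.0, [0.003, 0, 0.001], [0, 0, 0]],
  [0.0, [0.003, 0, 0.001], [0, 0, 0]],
])

```text
t: 12.02
ee_pos: [585.6, 26.3, 129.7]
eef_rot: [[-1.0, -0.021, 0.009], [-0.021, 1.0, -0.003], [-0.009, -0.003, -1.0]]
force: [-2.0, -0.2, 29.5]
opening: 13.1
grip_force: 84.1
```

```bash
python3 - <<'E'
from h import *
o=get_obs();print(o["t"],o["ee_pos"].round(2),o["eef_rot"].round(4).tolist(),o["force"].round(1),o["ft_torque"].round(2),o["grip_force"])
cs=camera_params("scene");get_image("scene");s=get_image("scene")
w=get_image("wrist");cp=camera_params("wrist");cv2.imwrite("w_end.png",w);cv2.imwrite("s_end.png",s)
# fit rotor height from collar/fin and hub ring in same wrist image
for z0 in(64,66,68,70,72,74):
    p,f=fit(w,cp,lambda x,y,a:[finmodel(x,y,a,z0)[-1][28:92] if 0 else finmodel(x,y,a,z0)[-1]]+finmodel(x,y,a,z0)[:1],[582.6,27.2,181.4]);print(z0,p.round(1),round(f,1))
t=np.linspace(np.pi*.6,np.pi*1.4,60)
for c,I,n in((cp,w,"wrist"),):
    for z in(90,92,94,96,98,100):
        p,f=fit(I,c,lambda x,y,a:[np.c_[x+32*np.cos(t),y+32*np.sin(t),t*0+z]],[582.6,27.2,0]);print("hub",z,p.round(1),round(f,1))
E
```

```text
12.0167 [585.6   26.26 129.74] [[-0.9997, -0.0213, 0.0093], [-0.0213, 0.9998, -0.0026], [-0.0092, -0.0028, -1.0]] [-2.  -0.2 29.5] [-0.29  0.95  0.1 ] 84.05511975288391
64 [581.9  26.1 180.4] -102.2
66 [581.4  26.2 180.6] -100.9
68 [580.9  26.3 181.4] -98.0
70 [580.4  26.4 181.3] -95.1
72 [575.9  26.6 181.4] -101.5
74 [575.4  26.7 181.3] -102.2
hub 90 [ 5.904e+02  2.540e+01 -1.000e-01] -52.9
hub 92 [583.4  27.6  -2.7] -57.7
hub 94 [589.4  25.2  -1.6] -51.1
hub 96 [588.8  25.4   1. ] -49.8
hub 98 [588.4  26.4  -2.1] -48.6
hub 100 [587.6  27.3   0.6] -48.6
```

>>> drive_tool([
  [0.0, [-0.001, 0, 0], [0, 0, 0]],
  [0.0, [-0.0025, 0, 0.0005], [0, 0, 0]],
  [0.0, [-0.0025, 0, 0.001], [0, 0, 0]],
  [0.0, [-0.0025, 0, 0.001], [0, 0, 0]],
  [0.0, [-0.0025, 0, 0.001], [0, 0, 0]],
  [0.0, [-0.0025, 0, 0.001], [0, 0, 0]],
])

```text
t: 12.67
ee_pos: [585.7, 26.3, 129.7]
eef_rot: [[-1.0, -0.021, 0.005], [-0.021, 1.0, -0.005], [-0.005, -0.005, -1.0]]
force: [-9.8, -1.7, 41.5]
opening: 13.0
grip_force: 85.8
```

>>> drive_tool([
  [0.0, [0, 0, -0.001], [0, 0, 0]],
  [0.0, [0, 0, -0.0015], [0, 0, 0]],
  [0.0, [0, 0, -0.0015], [0, 0, 0]],
  [0.0, [0, 0, -0.0015], [0, 0, 0]],
  [0.0, [0, 0, -0.0015], [0, 0, 0]],
])

```text
t: 13.08
ee_pos: [585.7, 26.3, 129.7]
eef_rot: [[-1.0, -0.022, 0.005], [-0.022, 1.0, -0.004], [-0.005, -0.004, -1.0]]
force: [-6.2, -2.1, 32.5]
opening: 13.1
grip_force: 84.2
```

```bash
python3 -c "
from bench import *
print(sign_off())"
```

```text
the job is handed in; nothing more can be done
None
```

The rotor is in the mill hub and I handed the job in at about 13 s, with the gripper still holding the fin and pressing down at about 32 N. I judge it fully home because it reached a hard stop at 129.7 mm, against an expected 130 mm, and a small twist and extra push moved it no further. The judge gave no verdict.

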